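# Populate a door-controller chassis with relay modules under its retaining bar

### The arm

A 6-joint arm with a two-finger parallel gripper is mounted at the origin on the work surface; the furniture and walls round the work are solid. World frame = base frame: x ahead of the robot, y to its left, z up, the work surface at z = 0. Lengths are in m, angles in rad, forces in N, time in s.
With the tool pointing down it reaches from about 0.35 to 0.975 m from the base axis. Payload 7.1 kg.
Tool frame: the origin (TCP) lies on the centre line of the jaws, within the pads' length; the fingertips stand 19 mm ahead of it and the grasp point (between the pads) is the TCP (tip_reach is the distance from the TCP to the fingertips, in m); z points along the fingers, y is the line along which they close (so a half turn about z gives the same grasp; the last joint's range is limited). The gripper opens to 88 mm and grips with 3 to 60 N. Pads are 20 mm wide; open, the fingers measure 115 mm over their backs; the gripper's body (75 mm by 178 mm) begins 61 mm behind the grasp point.
Start: joints at [-0.019, 0.423, 1.63, -0, 1.089, -0.019], TCP at [0.625, 0, 0.242] pointing down, gripper open.
Joint ranges: [-3, 3], [-0.9, 2.11], [0.09, 2.58], [-1.31, 4.45], [0.11, 2.69], [-2.54, 2.54]. Speed limits (rad/s): [2.39, 2.39, 3.01, 3.14, 3.14, 3.14].

### API

Orientations are given as a unit quaternion [w, x, y, z].
In Python, from workcell import observe, get_image, camera_params, close_job, tip_reach gives the robot as it stands.
- The arm moves only by the tool jog_arm, never from a script. Its argument "commands" is one flat list of numbers, 7 for each row, row after row: the shift along the world's x, y, z normalised to -1 to 1, where 1 is 0.75 m, then the turn, a rotation vector about the world's x, y, z normalised to -1 to 1, where 1 is pi/2 rad, then the finger opening in mm, from 0 to 87.8. A call has 1 to 8 rows; each row is the pose to reach, as a shift and turn from the pose commanded when the call began; what a row does not reach only later rows make up. A row lasts 1/10 s, in which the tool goes at most 50 mm and 8.59 degrees, less where a joint would pass 70% of its speed; a pose out of reach is approached as far as the arm can. A call with a number of a shift or a turn outside -1 to 1 is refused whole. A call with a gripper value outside its range is refused whole. The fingers move at their own pace and stop on an object; "squeeze" is the grip in N (left out, the last holds). Time passes only in rows, so rows that repeat a pose let the fingers close. It gives the time, the measured TCP pose, the force, the opening and the grip force at its end, in the units of the state.
- observe(): the state, without advancing time (a new reading comes with each control period).
- get_image(name): name is "scene" or "side" or "wrist"; returns (picture, depth): 384x512x3 uint8, blue, green, red; 384x512 float32, m along the optical axis (not along the pixel's ray), 0 where there is no reading.
- camera_params(name): a dict with "fx", "fy", "cx", "cy" (pixels), "distortion" ([k1, k2, p1, p2, k3] as OpenCV has them; the pictures are not rectified), "R" (3x3) and "t" (3): a world point X has camera coordinates R X + t. Camera axes: x right, y down, z forward; pixel columns grow to the right and rows downward; lengths in m; the calibration is good to about 2 mm. A picture is of the moment at which its call begins: read the wrist's pose just before it. camera_params takes no time and is no camera call; for the wrist camera it gives the pose at the moment of the call.
- close_job(): hands the job in; it is judged then, once.
The state is a dict: "time": time; "joints": joint angles; "qvel": joint speeds; "joint_torque": joint torques, N m; "eef_pos": TCP position; "orientation": TCP orientation; "contact_force": force on the tool from outside, world axes, zero at the start; "torque": the same for the moment, N m; "grip_width": finger opening in m; "grasp_force": force on a finger pad.
Only numpy, scipy, OpenCV 4.12 (cv2) and the standard library are available. Lean on these libraries where they do the work, as an engineer would, in place of code of your own. Each camera call takes 0.05 s, during which the arm holds its last target. There are 200 camera calls.

### The job

Lift the aluminium retaining bar off the blue controller chassis and lay it aside on the table. Fit every relay module lying on the table into a bay of the chassis: set each one on its bay, then push it straight down with the white nylon press block on its two orange rails until it snaps fully home; never push a module in with the gripper itself or with the bar. Once all are home, lay the bar back across the chassis so that it rests fully down in both end cradles and put the press block back in the black tray, without shifting the lamp box or the pump bottle.

Things in the scene. Friction and masses are not known exactly. Their poses are not given: they have to be found in the camera images.
- chassis: blue steel door-controller chassis, fixed: base 106 (x) x 212 (y) x 8 mm high, three module bays in a row along its y (pitch 52), a bar cradle at each y end. Origin: middle of its underside, z up
- bay_1 (a point): middle of the floor (8 mm above the chassis origin) of the bay at chassis +y. Each bay is 75 (x) x 46 (y) mm inside, its walls 30 high above the floor, flared or thinned to 40. At each x end a sprung latch (20 wide, 36 high, slides outwards up to 6): its hook sticks 3 over the module's foot at 16 above the floor and slopes outwards above that
- bay_2 (a point): middle of the floor of the middle bay, built like bay_1
- bay_3 (a point): middle of the floor of the bay at chassis -y, built like bay_1
- cradle_left (a point): middle of the seat of the bar cradle at the chassis +y end, 92 mm from the middle, 59 above the chassis origin; the underside of the bar rests here. An upward U, 31 wide (x), 14 thick (y), cheeks 25 high with flared tops
- cradle_right (a point): the same at the chassis -y end
- module_1: dark relay module 72 (x) x 42 (y) x 48 mm high, 0.14 kg. Origin: middle of its underside, z up. Foot 72 x 42 to 14 high, body 60 x 42 to 28, grey cap 60 x 24 to 45 (grasp across the 24, or the 60), orange rails 11 x 24 on the cap at both x ends, tops at 48. Fits any bay either way round, its x along chassis x. Two or three of the three modules are there
- module_2: same as module_1. Set on a bay it rests on the latch slopes, underside about 24 mm above the bay floor, perhaps tilted up to 0.15 rad; about 10 to 22 N straight down push it past the latches, which snap over the ledges (6 wide, 14 high) at its x ends
- module_3: same as module_1. Home: underside on the bay floor, rail tops 56 mm above the chassis origin
- press_block: off-white nylon press block, 90 (x) x 32 x 32 mm, 0.14 kg, all four long sides alike. Origin: its middle. Starts lying in the tray. Long enough to bear on both orange rails of a module at once
- retaining_bar: aluminium square tube with black ends, 26 x 212 (y) x 26 mm, 0.14 kg, all four long sides alike. Origin: its middle. Starts lying in both cradles, over the empty bays; the table on the robot side of the modules is free for it (a wooden board 110 high edges the table at y = 400). Seated in the cradles its middle is 72 above the chassis origin and its underside clears the rails of seated modules by 3, so it cannot seat over a module that is not home
- tool_tray: shallow black rubber tray, fixed, outside 84 (x) x 130 (y) mm, rim 8 high, floor 3 thick. Origin: middle of its underside
- lamp_box_0: bystander: white printed lamp box, 105 x 130 x 122 mm. Origin: middle of its underside
- sanitiser: bystander: white pump bottle, 62 x 56 x 165 mm. Origin: middle of its underside

How it is judged:
On the way, in this order (a step that is already met when the one before it is completed fails the run):
1. the retaining bar lies on the table, off the chassis (height (world z) of retaining_bar below 0.022 m and angle between retaining_bar's own y axis and vertical above 1.4 rad and horizontal distance between retaining_bar and chassis above 0.08 m), for 0.2 s.
2. every module on the table is snapped fully home in a bay (((horizontal distance between module_1 and bay_1 below 0.01 m and z of module_1 in the frame of bay_1 between -0.004 and 0.004 m) or (horizontal distance between module_1 and bay_2 below 0.01 m and z of module_1 in the frame of bay_2 between -0.004 and 0.004 m) or (horizontal distance between module_1 and bay_3 below 0.01 m and z of module_1 in the frame of bay_3 between -0.004 and 0.004 m)) and angle between each of module_1, module_2, module_3's own z axis and vertical below 0.06 rad and angle between the x axis of each of module_1, module_2, module_3 and the x axis of chassis, either way round below 0.12 rad and ((horizontal distance between module_2 and bay_1 below 0.01 m and z of module_2 in the frame of bay_1 between -0.004 and 0.004 m) or (horizontal distance between module_2 and bay_2 below 0.01 m and z of module_2 in the frame of bay_2 between -0.004 and 0.004 m) or (horizontal distance between module_2 and bay_3 below 0.01 m and z of module_2 in the frame of bay_3 between -0.004 and 0.004 m)) and ((horizontal distance between module_3 and bay_1 below 0.01 m and z of module_3 in the frame of bay_1 between -0.004 and 0.004 m) or (horizontal distance between module_3 and bay_2 below 0.01 m and z of module_3 in the frame of bay_2 between -0.004 and 0.004 m) or (horizontal distance between module_3 and bay_3 below 0.01 m and z of module_3 in the frame of bay_3 between -0.004 and 0.004 m))), for 0.2 s.
3. the retaining bar rests fully down in both end cradles (x of retaining_bar in the frame of chassis between -0.006 and 0.006 m and y of retaining_bar in the frame of chassis between -0.012 and 0.012 m and z of retaining_bar in the frame of chassis between 0.067 and 0.076 m and angle between the y axis of retaining_bar and the y axis of chassis, either way round below 0.06 rad), for 0.2 s.
At the end, for the whole second after the job is handed in: every module present sits in a bay: underside within 4 mm of the floor, 10 mm of centre, level to 0.06 rad, square to 0.12 rad; bar down in both cradles (within 6 mm across, 12 mm along, 5 mm in height, 0.06 rad); press block in the tray (middle over it, below 30 mm); all at rest (all of step 2 and all of step 3 and x of press_block in the frame of tool_tray between -0.042 and 0.042 m and y of press_block in the frame of tool_tray between -0.065 and 0.065 m and height (world z) of press_block below 0.03 m and linear speed of each of retaining_bar, press_block, module_1, module_2, module_3 below 0.02 m/s); the robot touches nothing.
It fails at once if a module was pushed past its latches by the gripper or with the bar instead of the press block ((contact force between any of the fingers, the arm, retaining_bar and module_1 above 3 N and ((horizontal distance between module_1 and bay_1 below 0.01 m and z of module_1 in the frame of bay_1 between 0.004 and 0.013 m) or (horizontal distance between module_1 and bay_2 below 0.01 m and z of module_1 in the frame of bay_2 between 0.004 and 0.013 m) or (horizontal distance between module_1 and bay_3 below 0.01 m and z of module_1 in the frame of bay_3 between 0.004 and 0.013 m))) or (contact force between any of the fingers, the arm, retaining_bar and module_2 above 3 N and ((horizontal distance between module_2 and bay_1 below 0.01 m and z of module_2 in the frame of bay_1 between 0.004 and 0.013 m) or (horizontal distance between module_2 and bay_2 below 0.01 m and z of module_2 in the frame of bay_2 between 0.004 and 0.013 m) or (horizontal distance between module_2 and bay_3 below 0.01 m and z of module_2 in the frame of bay_3 between 0.004 and 0.013 m))) or (contact force between any of the fingers, the arm, retaining_bar and module_3 above 3 N and ((horizontal distance between module_3 and bay_1 below 0.01 m and z of module_3 in the frame of bay_1 between 0.004 and 0.013 m) or (horizontal distance between module_3 and bay_2 below 0.01 m and z of module_3 in the frame of bay_2 between 0.004 and 0.013 m) or (horizontal distance between module_3 and bay_3 below 0.01 m and z of module_3 in the frame of bay_3 between 0.004 and 0.013 m)))).
It fails at once if the lamp box or the pump bottle was moved more than 5 cm (distance of any of lamp_box_0, sanitiser from where it was at the start of the episode above 0.05 m).
Of module_1, module_2, module_3 only 2 to 3 are there at a start; the rules pass over those that are not, and their reading is None.
At some moment in a run one of module_1, module_2, module_3, retaining_bar may be knocked a few centimetres aside while the robot is not near it.
Once in a run the grip may slacken for a moment while it holds something.
It also fails if it takes over 210 s, if anything falls off the work surface, if the arm or the gripper's body presses on something with over 40 N, if the wrist force passes 120 N, or if a joint passes its speed limit or range.

## Working session

There is one attempt and no reset: what is moved stays moved. The work goes in short steps, Python scripts to look and compute and a tool call to move; the robot and the scene stay as the last step left them, time stands still between calls to the robot, and variables do not carry over. Pictures are saved under pics/ and viewed, at most 14 in all, crops included, and the job is handed in when it is done.

Besides the shell and the picture viewer there is one more tool, called as a command line: name --argument value ..., lists and objects as JSON in quotes. jog_arm: Moves the arm, as the interface text tells. Scaled input: -1 to 1 covers 0.75 m each way for a shift and pi/2 rad each way for a turn. Its arguments: {"type":"object","properties":{"commands":{"type":"array","items":{"type":"number"}},"squeeze":{"type":"number"}},"required":["commands"]}

```bash
mkdir -p pics; ls; cat > h.py <<'E'
import numpy as np, cv2
from workcell import observe, get_image, camera_params, close_job, tip_reach
def grab(n):
    p=camera_params(n); im,d=get_image(n); return im,d,p
def cloud(d,p):
    h,w=d.shape; K=np.array([[p['fx'],0,p['cx']],[0,p['fy'],p['cy']],[0,0,1.]])
    u,v=np.meshgrid(np.arange(w),np.arange(h))
    q=cv2.undistortPoints(np.stack([u,v],-1).reshape(-1,1,2).astype(float),K,np.array(p['distortion'])).reshape(h,w,2)
    c=np.dstack([q[...,0]*d,q[...,1]*d,d]); R=np.array(p['R']);t=np.array(p['t'])
    X=(c-t)@R; X[d<=0]=np.nan; return X
E
python3 - <<'E'
from h import *
s=observe();print(s['time'],s['eef_pos'],s['orientation'],s['contact_force'])
ims=[]
for n in ['scene','side']:
    im,d,p=grab(n); np.savez(f'pics/{n}0.npz',im=im,d=d); print(n,{k:np.round(v,3).tolist() for k,v in p.items()}); cv2.imwrite(f'pics/{n}0.png',im)
    print((d>0).mean())
E
```

```text
pics
0.0 [6.24466339e-01 3.52149790e-05 2.40915637e-01] [-5.42196874e-04  7.07105776e-01  7.07107374e-01 -5.37107404e-04] [ 0.18971459 -0.71049991 -0.2157498 ]
scene {'fx': 487.735, 'fy': 487.735, 'cx': 259.225, 'cy': 191.847, 'distortion': [-0.134, 0.0, 0.0, 0.0, 0.0], 'R': [[-0.783, -0.622, -0.001], [-0.254, 0.322, -0.912], [0.567, -0.714, -0.41]], 't': [0.281, 0.217, 1.428]}
0.8973846435546875
side {'fx': 427.485, 'fy': 427.485, 'cx': 262.398, 'cy': 189.346, 'distortion': [-0.047, 0.0, 0.0, 0.0, 0.0], 'R': [[-0.158, -0.987, 0.011], [-0.724, 0.109, -0.681], [0.671, -0.116, -0.732]], 't': [-0.024, 0.369, 1.238]}
0.9718271891276041
```

View pics/scene0.png

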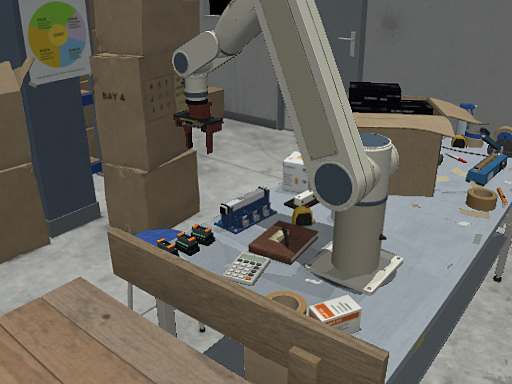

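View pics/side0.png

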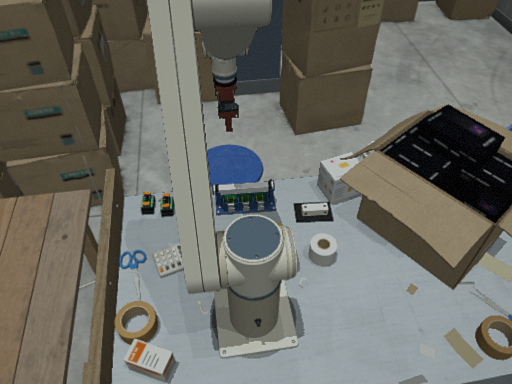

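```bash
python3 - <<'E'
from h import *
cv=np.zeros((600,800,3),np.uint8)+60; zb=np.full((600,800),-1.)
for n in ['scene','side']:
    f=np.load(f'pics/{n}0.npz'); X=cloud(f['d'],camera_params(n)); im=f['im']
    m=np.isfinite(X[...,2])&(X[...,2]<0.2)&(X[...,2]>-0.02)
    P=X[m];C=im[m]
    r=((0.95-P[:,0])*1000).astype(int); c=((0.42-P[:,1])*1000).astype(int)
    for i in np.argsort(P[:,2]):
        if 0<=r[i]<598 and 0<=c[i]<798: cv[r[i]:r[i]+3,c[i]:c[i]+3]=C[i]
    hsv=cv2.cvtColor(im,cv2.COLOR_BGR2HSV)
    om=m&(hsv[...,0]<22)&(hsv[...,0]>5)&(hsv[...,1]>170)&(hsv[...,2]>120)&(X[...,2]>0.02)&(X[...,0]>.45)
    k,l,st,ce=cv2.connectedComponentsWithStats(om.astype(np.uint8))
    for i in range(1,k):
        if st[i,4]>4: print(n,'orange',ce[i].round(),st[i,4],np.median(X[l==i],0).round(3))
    for nm,lo in [('blue',((100,80,30),(125,255,255)))]:
        bm=m&(cv2.inRange(hsv,*lo)>0)&(X[...,2]>0.04)&(X[...,0]>.4)
        if bm.any(): print(n,nm,bm.sum(),np.percentile(X[bm],[2,50,98],axis=0).round(3).tolist())
cv2.imwrite('pics/top0.png',cv)
E
```

```text
scene orange [195. 226.] 9 [0.477 0.18  0.049]
scene orange [180. 233.] 15 [0.477 0.244 0.05 ]
scene orange [161. 240.] 16 [0.496 0.309 0.049]
scene blue 303 [[0.401, -0.509, 0.04], [0.431, -0.013, 0.049], [2.247, 0.315, 0.176]]
side orange [146. 192.] 12 [0.496 0.309 0.048]
side orange [166. 194.] 12 [0.477 0.244 0.046]
side blue 155 [[0.402, -1.066, 0.04], [0.427, -0.006, 0.052], [0.532, 0.305, 0.164]]
```

View pics/top0.png

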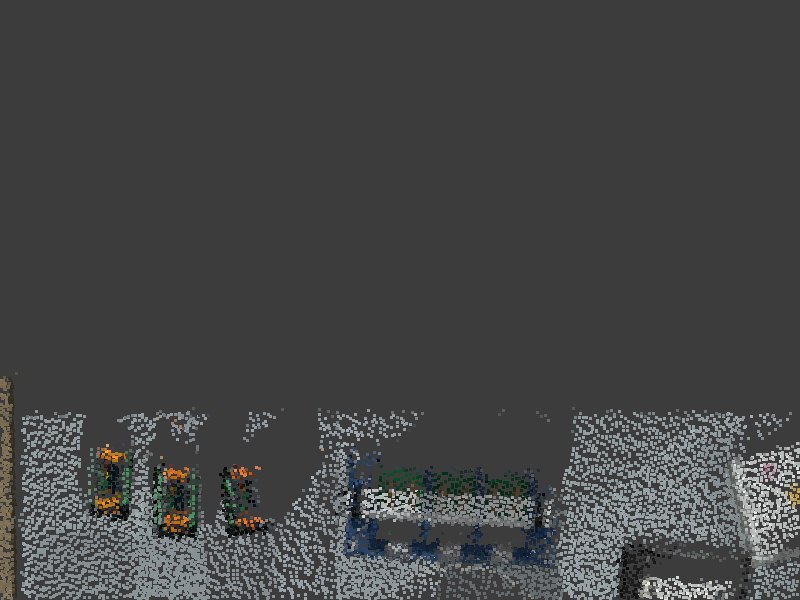

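jog_arm --commands '[-0.26,0.1,0.28,0,0,0,87,-0.26,0.1,0.28,0,0,0,87,-0.26,0.1,0.28,0,0,0,87,-0.26,0.1,0.28,0,0,0,87,-0.26,0.1,0.28,0,0,0,87,-0.26,0.1,0.28,0,0,0,87,-0.26,0.1,0.28,0,0,0,87,-0.26,0.1,0.28,0,0,0,87]'

```text
time: 0.9
eef_pos: [0.4298, 0.0752, 0.4523]
orientation: [0.001, 0.707, 0.707, 0.001]
contact_force: [-0.6, 1.1, -1.3]
grip_width: 0.0869
grasp_force: 0.0
```

```bash
python3 - <<'E'
from h import *
s=observe();print(s['time'],s['eef_pos'],s['orientation'])
im,d,p=grab('wrist'); np.savez('pics/w1.npz',im=im,d=d,R=p['R'],t=p['t']); cv2.imwrite('pics/w1.png',im)
R=np.array(p['R']);print('cam',(-R.T@p['t']).round(3),R.round(2).tolist(),(d>0).mean())
X=cloud(d,p)
for v,u in [(5,5),(5,506),(378,5),(378,506),(192,256)]: print(X[v,u].round(3))
E
```

```text
0.9 [0.42976258 0.07522064 0.45226477] [0.00072241 0.70677462 0.70743793 0.00082683]
cam [0.428 0.143 0.595] [[1.0, 0.0, 0.0], [0.0, -0.97, 0.25], [0.0, -0.25, -0.97]] 0.95794677734375
[-0.075  0.372 -0.   ]
[ 1.537  0.651 -0.719]
[nan nan nan]
[nan nan nan]
[ 0.428 -0.005  0.041]
```

View pics/w1.png

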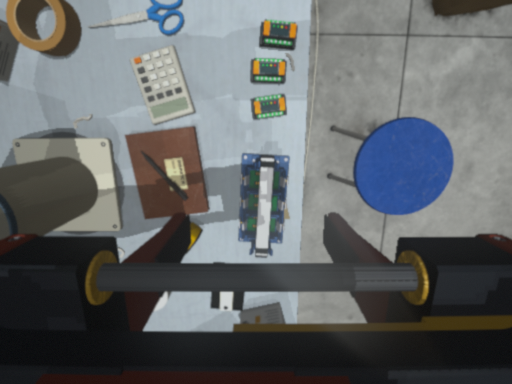

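```bash
cat >> h.py <<'E'
def rect(P):
    (c,s,a)=cv2.minAreaRect((P[:,:2]*1000).astype(np.float32)); 
    if s[0]<s[1]: s=s[::-1]; a+=90
    a=(a+90)%180-90
    return np.round(c,1),np.round(s,1),round(a,1)   # mm, (long,short), angle of long side from x
def mods(im,X,zlo=.03,zhi=.12):
    hsv=cv2.cvtColor(im,cv2.COLOR_BGR2HSV)
    om=(cv2.inRange(hsv,(5,150,110),(22,255,255))>0)&(X[...,2]>zlo)&(X[...,2]<zhi)
    k,l,st,ce=cv2.connectedComponentsWithStats(om.astype(np.uint8)); out=[]
    for i in range(1,k):
        if st[i,4]>12: out.append((X[l==i].mean(0),st[i,4]))
    return out
E
python3 - <<'E'
from h import *
f=np.load('pics/w1.npz');im=f['im'];p=dict(camera_params('wrist'));p['R']=f['R'];p['t']=f['t'];X=cloud(f['d'],p)
for c,n in mods(im,X): print('rail',c.round(4),n)
for n,v,u in [('calcR',100,192),('calcTop',50,175),('calcBot',122,160),('bookR',210,206),('bookT',128,200),('bookBL',215,145),('edge',100,308),('module',94,285),('tape',235,192)]: print(n,X[v,u].round(3))
z=X[...,2];x=X[...,0];y=X[...,1]
hsv=cv2.cvtColor(im,cv2.COLOR_BGR2HSV)
m=(z>.062)&(z<.1)&(x>.38)&(x<.5)&(y>-.17)&(y<.11)
print('bar',m.sum(),rect(X[m]),np.median(z[m]))
m=(z>.003)&(z<.02)&(cv2.inRange(hsv,(100,90,20),(128,255,255))>0)&(x>.35)&(x<.53)&(y>-.17)&(y<.13)
print('chas',m.sum(),rect(X[m]),np.median(z[m]))
E
```

```text
rail [0.4472 0.3102 0.0472] 85
rail [0.496  0.3062 0.0472] 76
rail [0.4278 0.2426 0.0474] 70
rail [0.477  0.2413 0.0476] 75
rail [0.4788 0.1766 0.0472] 62
rail [0.4298 0.1692 0.0471] 62
calcR [ 0.292  0.187 -0.   ]
calcTop [0.266 0.282 0.011]
calcBot [0.223 0.141 0.01 ]
bookR [ 0.316 -0.051  0.025]
bookT [ 0.306  0.128 -0.001]
bookBL [ 0.175 -0.064  0.024]
edge [ 0.681  0.243 -0.763]
module [ 0.49   0.199 -0.001]
tape [ 0.287 -0.101  0.051]
bar 1491 (array([443.5, -28.7]), array([216.6,  48.7]), 86.7) 0.08398852803743224
chas 317 (array([443.3, -32.8]), array([207.4, 101.8]), 86.9) 0.006489848329657986
```

jog_arm --commands '[0.0175,-0.141,-0.41,0,0,-0.035,60,0.0175,-0.141,-0.41,0,0,-0.035,60,0.0175,-0.141,-0.41,0,0,-0.035,60,0.0175,-0.141,-0.41,0,0,-0.035,60,0.0175,-0.141,-0.41,0,0,-0.035,60,0.0175,-0.141,-0.41,0,0,-0.035,60,0.0175,-0.141,-0.41,0,0,-0.035,60,0.0175,-0.141,-0.41,0,0,-0.035,60]'

```text
time: 1.75
eef_pos: [0.4398, -0.0316, 0.1395]
orientation: [-0.004, 0.727, 0.687, -0.003]
contact_force: [0.8, -0.0, 0.4]
grip_width: 0.06
grasp_force: 0.0
```

```bash
python3 - <<'E'
from h import *
s=observe();print(s['time'],s['eef_pos'],s['orientation'])
im,d,p=grab('wrist'); np.savez('pics/w2.npz',im=im,d=d,R=p['R'],t=p['t']); cv2.imwrite('pics/w2.png',im)
X=cloud(d,p);z=X[...,2];x=X[...,0];y=X[...,1]
hsv=cv2.cvtColor(im,cv2.COLOR_BGR2HSV)
m=(z>.08)&(z<.088)&(x>.40)&(x<.49)&(y>-.1)&(y<.07)&(hsv[...,1]<60)
print('bar',m.sum(),rect(X[m]),np.median(z[m]))
E
```

```text
1.75 [ 0.43979935 -0.03164888  0.13954731] [-0.00391175  0.72703243  0.68658313 -0.00348459]
bar 6608 (array([441.4,  -3.4]), array([148. ,  37.8]), 87.8) 0.08428227076135175
```

View pics/w2.png

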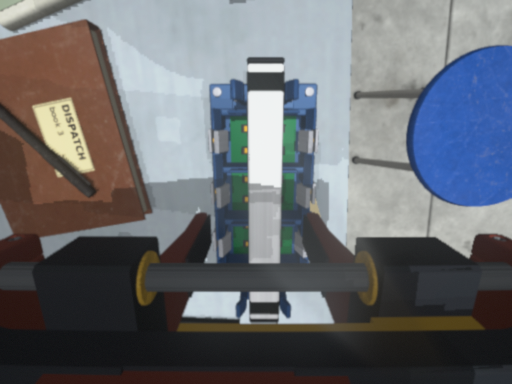

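jog_arm --commands '[0,0,-0.089,0,0,0,60,0,0,-0.089,0,0,0,60,0,0,-0.089,0,0,0,60,0,0,-0.089,0,0,0,20,0,0,-0.089,0,0,0,20,0,0,-0.089,0,0,0,20,0,0,-0.089,0,0,0,20,0,0,-0.089,0,0,0,20]' --squeeze 30

```text
time: 2.6
eef_pos: [0.444, -0.0308, 0.0782]
orientation: [0.001, 0.726, 0.687, 0.001]
contact_force: [0.2, 0.3, 7.5]
grip_width: 0.0263
grasp_force: 30.0
```

jog_arm --commands '[0,0,0.07,0,0,0,20,0,0,0.133,0,0,0,20,0,0,0.133,0,0,0,20,-0.04,0.1,0.133,0,0,0.015,20,-0.08,0.16,0.133,0,0,0.035,20,-0.117,0.22,0.133,0,0,0.035,20,-0.117,0.28,0.133,0,0,0.035,20,-0.117,0.308,0.133,0,0,0.035,20]' --squeeze 40

```text
time: 3.4
eef_pos: [0.3533, 0.2012, 0.1767]
orientation: [-0.0, 0.707, 0.707, -0.001]
contact_force: [1.5, -0.3, -1.2]
grip_width: 0.0258
grasp_force: 40.0
```

jog_arm --commands '[0,0,-0.06,0,0,0,20,0,0,-0.12,0,0,0,20,0,0,-0.17,0,0,0,20,0,0,-0.2,0,0,0,20,0,0,-0.208,0,0,0,20,0,0,-0.208,0,0,0,20]'

```text
time: 4.0
eef_pos: [0.3544, 0.1997, 0.0206]
orientation: [-0.0, 0.707, 0.707, -0.001]
contact_force: [1.1, -0.1, -0.8]
grip_width: 0.0256
grasp_force: 40.0
```

jog_arm --commands '[0,0,0,0,0,0,50,0,0,0,0,0,0,50,0,0,0,0,0,0,50,0,0,0.1,0,0,0,50,0.05,-0.1,0.25,0,0,0,50,0.09,-0.15,0.33,0,0,0,50,0.09,-0.15,0.33,0,0,0,50,0.09,-0.15,0.33,0,0,0,50]'

```text
time: 4.8
eef_pos: [0.4118, 0.1044, 0.2403]
orientation: [0.0, 0.707, 0.707, 0.001]
contact_force: [0.3, 0.3, 0.2]
grip_width: 0.0503
grasp_force: 0.0
```

```bash
python3 - <<'E'
from h import *
s=observe();print(s['time'],s['eef_pos'],s['orientation'])
im,d,p=grab('wrist'); np.savez('pics/w3.npz',im=im,d=d,R=p['R'],t=p['t']); cv2.imwrite('pics/w3.png',im)
X=cloud(d,p);z=X[...,2];x=X[...,0];y=X[...,1]
hsv=cv2.cvtColor(im,cv2.COLOR_BGR2HSV)
for c,n in mods(im,X): print('rail',c.round(4),n)
m=(z>.015)&(z<.035)&(x>.32)&(x<.4)&(y>.06)&(y<.35)
print('bar',m.sum(),rect(X[m]),np.median(z[m]))
E
```

```text
4.8 [0.41181315 0.10442554 0.24027584] [3.27391708e-04 7.07034870e-01 7.07178413e-01 5.26585826e-04]
rail [0.4463 0.3013 0.0467] 48
rail [0.4952 0.2991 0.0471] 89
rail [0.4276 0.2428 0.0471] 211
rail [0.4765 0.2413 0.0473] 197
rail [0.4783 0.1766 0.0471] 163
rail [0.43   0.1699 0.0472] 174
bar 3711 (array([353.4, 201.9]), array([214.6,  26.4]), -90.0) 0.025324356772186554
```

View pics/w3.png

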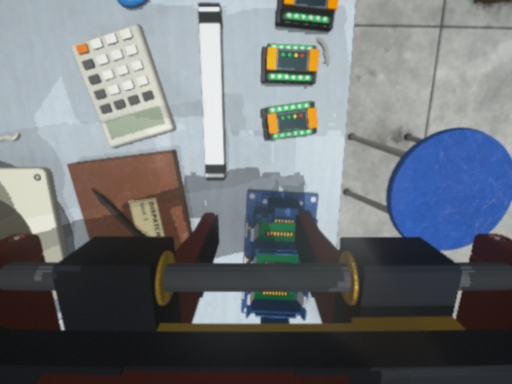

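jog_arm --commands '[0.027,-0.277,-0.027,0,0,0,87,0.027,-0.277,-0.027,0,0,0,87,0.027,-0.277,-0.027,0,0,0,87,0.027,-0.277,-0.027,0,0,0,87,0.027,-0.277,-0.027,0,0,0,87,0.027,-0.277,-0.027,0,0,0,87]'

```text
time: 5.45
eef_pos: [0.4318, -0.1035, 0.2177]
orientation: [-0.0, 0.708, 0.706, 0.0]
contact_force: [-0.2, 0.8, 0.7]
grip_width: 0.0867
grasp_force: 0.0
```

```bash
python3 - <<'E'
from h import *
s=observe();print(s['time'],s['eef_pos'],s['orientation'],np.abs(s['qvel']).max())
im,d,p=grab('wrist'); np.savez('pics/w4.npz',im=im,d=d,R=p['R'],t=p['t']); 
X=cloud(d,p);z=X[...,2];x=X[...,0];y=X[...,1]
hsv=cv2.cvtColor(im,cv2.COLOR_BGR2HSV)
bl=cv2.inRange(hsv,(100,90,20),(128,255,255))>0
m=(z>.003)&(z<.014)&bl&(x>.35)&(x<.53)&(y>-.2)&(y<.13)
print('base',m.sum(),rect(X[m]))
m=(z>.07)&(z<.1)&(x>.38)&(x<.5)&(y>-.17)&(y<.11)
k,l,st,ce=cv2.connectedComponentsWithStats(m.astype(np.uint8))
for i in range(1,k):
    if st[i,4]>10: print('cr',ce[i].round(),st[i,4],X[l==i].mean(0).round(4),rect(X[l==i]))
m=(z>.038)&(z<.053)&(x>.38)&(x<.51)&(y>-.17)&(y<.11)
print('walls',rect(X[m]))
m=(cv2.inRange(hsv,(40,80,30),(90,255,255))>0)&(z<.03)&(x>.38)&(x<.51)&(y>-.17)&(y<.11)
k,l,st,ce=cv2.connectedComponentsWithStats(m.astype(np.uint8))
for i in range(1,k):
    if st[i,4]>150: print('bay',ce[i].round(),st[i,4],X[l==i].mean(0).round(4),rect(X[l==i]))
cv2.imwrite('pics/w4.png',cv2.resize(im[60:330,130:420],None,fx=2,fy=2))
E
```

```text
5.45 [ 0.43179292 -0.10350146  0.21766869] [-5.38791386e-05  7.08429174e-01  7.05781907e-01  4.99304477e-05] 0.057578085961005276
base 1327 (array([443. , -33.9]), array([210.6, 103.7]), 86.6)
cr [254.  18.] 172 [0.4286 0.0579 0.0799] (array([428.6,  58.5]), array([13.9,  8.5]), 89.6)
cr [296.  21.] 181 [0.4686 0.0557 0.0799] (array([468.8,  56.1]), array([14.3,  9.1]), 86.1)
cr [246. 203.] 103 [ 0.4185 -0.1235  0.0797] (array([ 418.5, -124.1]), array([13.4,  7.5]), 89.3)
cr [281. 205.] 117 [ 0.4579 -0.1259  0.0792] (array([ 458.3, -126.3]), array([13.4,  8.9]), 87.4)
walls (array([443.7, -33.7]), array([171.7,  90.6]), 86.9)
bay [269.  74.] 1552 [0.4465 0.0206 0.0075] (array([446.4,  19.5]), array([67.4, 44. ]), -4.0)
bay [266. 119.] 1523 [ 0.4437 -0.0337  0.0076] (array([443.7, -33.6]), array([66.9, 46.4]), -3.3)
bay [264. 161.] 1278 [ 0.4404 -0.0875  0.0074] (array([440.6, -87.1]), array([66.8, 44.3]), -3.3)
```

View pics/w4.png

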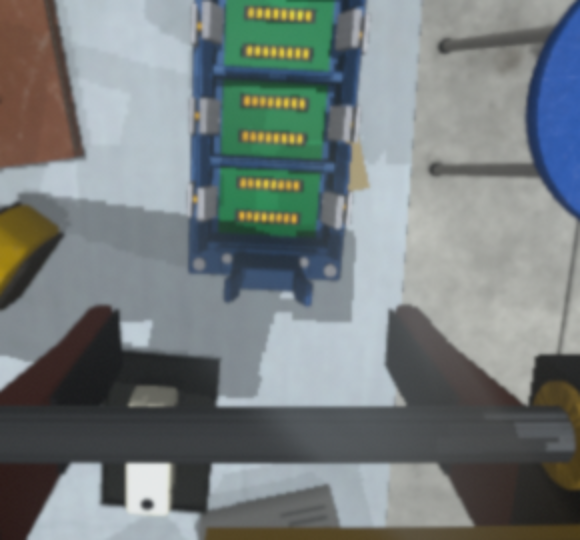

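jog_arm --commands '[0.0296,0.369,-0.16,0,0,0.088,87,0.0296,0.369,-0.16,0,0,0.088,87,0.0296,0.369,-0.16,0,0,0.088,87,0.0296,0.369,-0.16,0,0,0.088,87,0.0296,0.369,-0.16,0,0,0.088,87,0.0296,0.369,-0.16,0,0,0.088,87,0.0296,0.369,-0.16,0,0,0.088,87,0.0296,0.369,-0.16,0,0,0.088,87]'

```text
time: 6.3
eef_pos: [0.4526, 0.1768, 0.0973]
orientation: [-0.0, 0.655, 0.756, -0.001]
contact_force: [-0.4, 0.1, -0.3]
grip_width: 0.0868
grasp_force: 0.0
```

```bash
cat > w.py <<'E'
from h import *
import sys
s=observe();print(s['time'],s['eef_pos'].round(4) if hasattr(s['eef_pos'],'round') else s['eef_pos'],np.round(s['orientation'],4),np.abs(s['qvel']).max().round(3))
im,d,p=grab('wrist'); X=cloud(d,p)
for c,n in mods(im,X,.03,.13): print('rail',c.round(4),n)
if len(sys.argv)>1: cv2.imwrite(f'pics/{sys.argv[1]}.png',im)
E
python3 w.py
```

```text
6.3 [0.4526 0.1768 0.0973] [-4.000e-04  6.546e-01  7.560e-01 -7.000e-04] 0.057
rail [0.4474 0.3098 0.0474] 636
rail [0.4958 0.3065 0.0473] 654
rail [0.4281 0.2435 0.0473] 545
rail [0.4768 0.2418 0.0473] 508
rail [0.4305 0.1701 0.0472] 401
rail [0.4786 0.177  0.0473] 398
```

jog_arm --commands '[0,0,-0.05,0,0,0,87,0,0,-0.082,0,0,0,87,0,0,-0.082,0,0,0,87,0,0,-0.082,0,0,0,55,0,0,-0.082,0,0,0,55,0,0,-0.082,0,0,0,55,0,0,-0.082,0,0,0,55,0,0,-0.082,0,0,0,55]' --squeeze 30

```text
time: 7.15
eef_pos: [0.455, 0.1746, 0.0373]
orientation: [0.001, 0.657, 0.754, 0.001]
contact_force: [-0.0, -1.5, 7.5]
grip_width: 0.06
grasp_force: 30.0
```

jog_arm --commands '[0,0,0.06,0,0,0,55,0,-0.02,0.12,0,0,0,55,-0.005,-0.08,0.133,0,0,-0.05,55,-0.01,-0.14,0.133,0,0,-0.1,55,-0.015,-0.2,0.133,0,0,-0.126,55,-0.019,-0.26,0.133,0,0,-0.126,55,-0.019,-0.32,0.133,0,0,-0.126,55,-0.019,-0.346,0.133,0,0,-0.126,55]' --squeeze 40

```text
time: 7.95
eef_pos: [0.4397, -0.0879, 0.1364]
orientation: [0.001, 0.729, 0.685, 0.0]
contact_force: [0.3, -0.0, -2.2]
grip_width: 0.0597
grasp_force: 40.0
```

jog_arm --commands '[0,0,0,0,0,0,55,0,0,0,0,0,0,55]'

```text
time: 8.15
eef_pos: [0.4397, -0.085, 0.136]
orientation: [-0.0, 0.728, 0.685, 0.0]
contact_force: [0.5, 0.4, -0.9]
grip_width: 0.0598
grasp_force: 40.0
```

```bash
python3 w.py w5
```

```text
8.15 [ 0.4397 -0.085   0.136 ] [-1.000e-04  7.284e-01  6.852e-01  0.000e+00] 0.03
```

View pics/w5.png

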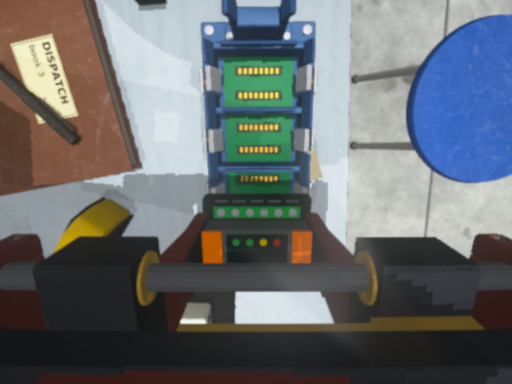

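jog_arm --commands '[0.001,0,-0.04,0,0,0,55,0.001,0,-0.07,0,0,0,55,0.001,0,-0.08,0,0,0,55,0.001,0,-0.086,0,0,0,55,0.001,0,-0.086,0,0,0,55]'

```text
time: 8.7
eef_pos: [0.441, -0.0844, 0.0715]
orientation: [0.0, 0.727, 0.686, 0.0]
contact_force: [-0.4, -0.0, -1.6]
grip_width: 0.0597
grasp_force: 40.0
```

```bash
python3 - <<'E'
from h import *
s=observe();print(s['time'],s['eef_pos'],s['contact_force'])
im,d,p=grab('wrist'); X=cloud(d,p)
for c,n in mods(im,X,.06,.2): print('rail',c.round(4),n)
z=X[...,2]
m=(z>.03)&(z<.1)&(X[...,1]>-.07)&(X[...,1]<-.05)
cv2.imwrite('pics/w6.png',im[150:330,150:370])
E
```

```text
8.7 [ 0.44101306 -0.08437581  0.07147877] [-0.38330754 -0.0016765  -1.59157703]
rail [ 0.4161 -0.0812  0.0823] 659
rail [ 0.4644 -0.0844  0.0814] 641
rail [ 0.4108 -0.0564  0.1522] 156
```

jog_arm --commands '[-0.001,-0.001,-0.0025,0,0,0,55,-0.001,-0.001,-0.0025,0,0,0,70,-0.001,-0.001,-0.0025,0,0,0,75,-0.001,-0.001,-0.0025,0,0,0,75,-0.001,-0.001,0.05,0,0,0,80,-0.001,0.04,0.1,0,0,0,87,-0.001,0.08,0.1,0,0,0,87,-0.001,0.08,0.1,0,0,0,87]'

```text
time: 9.55
eef_pos: [0.4403, -0.0231, 0.1476]
orientation: [0.001, 0.727, 0.686, 0.001]
contact_force: [-0.6, 0.5, -0.2]
grip_width: 0.0868
grasp_force: 0.0
```

```bash
python3 w.py w6
```

```text
9.55 [ 0.4403 -0.0231  0.1476] [7.000e-04 7.271e-01 6.865e-01 9.000e-04] 0.063
rail [ 0.4161 -0.0746  0.078 ] 24
rail [ 0.4653 -0.0773  0.0785] 21
```

jog_arm --commands '[0.016,0.355,-0.06,0,0,0.0145,87,0.016,0.355,-0.06,0,0,0.0145,87,0.016,0.355,-0.06,0,0,0.0145,87,0.016,0.355,-0.06,0,0,0.0145,87,0.016,0.355,-0.06,0,0,0.0145,87,0.016,0.355,-0.06,0,0,0.0145,87,0.016,0.355,-0.06,0,0,0.0145,87]'

```text
time: 10.3
eef_pos: [0.4519, 0.2428, 0.1002]
orientation: [-0.0, 0.719, 0.695, -0.001]
contact_force: [1.2, -0.3, 0.0]
grip_width: 0.0869
grasp_force: 0.0
```

```bash
python3 w.py
```

```text
10.3 [0.4519 0.2428 0.1002] [-2.00e-04  7.19e-01  6.95e-01 -6.00e-04] 0.053
rail [0.4475 0.3114 0.0473] 519
rail [0.4958 0.3071 0.0473] 501
rail [0.4283 0.2436 0.0473] 387
rail [0.477  0.2422 0.0473] 389
```

jog_arm --commands '[0,0,-0.05,0,0,0,87,0,0,-0.084,0,0,0,87,0,0,-0.084,0,0,0,87,0,0,-0.084,0,0,0,55,0,0,-0.084,0,0,0,55,0,0,-0.084,0,0,0,55,0,0,-0.084,0,0,0,55,0,0,-0.084,0,0,0,55]' --squeeze 40

```text
time: 11.15
eef_pos: [0.4528, 0.2414, 0.0395]
orientation: [0.0, 0.72, 0.694, 0.001]
contact_force: [0.8, -1.4, 7.3]
grip_width: 0.0593
grasp_force: 40.0
```

jog_arm --commands '[0,0,0.06,0,0,0,55,0,-0.02,0.12,0,0,0,55,-0.003,-0.08,0.133,0,0,-0.0133,55,-0.006,-0.14,0.133,0,0,-0.0133,55,-0.009,-0.205,0.133,0,0,-0.0133,55,-0.0125,-0.27,0.133,0,0,-0.0133,55,-0.0125,-0.33,0.133,0,0,-0.0133,55,-0.0125,-0.369,0.133,0,0,-0.0133,55]'

```text
time: 11.95
eef_pos: [0.442, -0.0379, 0.1386]
orientation: [0.0, 0.728, 0.686, 0.0]
contact_force: [0.4, 0.9, -2.2]
grip_width: 0.06
grasp_force: 40.0
```

jog_arm --commands '[0,0,-0.02,0,0,0,55,0,0,-0.05,0,0,0,55,0,0,-0.075,0,0,0,55,0,0,-0.08,0,0,0,55,0,0,-0.08,0,0,0,55]'

```text
time: 12.45
eef_pos: [0.4426, -0.0354, 0.0782]
orientation: [-0.0, 0.727, 0.686, -0.0]
contact_force: [0.3, -0.1, -1.4]
grip_width: 0.0598
grasp_force: 40.0
```

```bash
sed -i 's/,.13)/,.2)/' w.py; python3 w.py w7
```

```text
12.45 [ 0.4426 -0.0354  0.0782] [-2.000e-04  7.272e-01  6.865e-01 -2.000e-04] 0.02
rail [ 0.4178 -0.0312  0.0871] 802
rail [ 0.4659 -0.0342  0.0863] 784
rail [ 0.4123 -0.0073  0.1587] 173
rail [ 0.4169 -0.079   0.0821] 447
rail [ 0.4637 -0.0804  0.084 ] 426
```

View pics/w7.png

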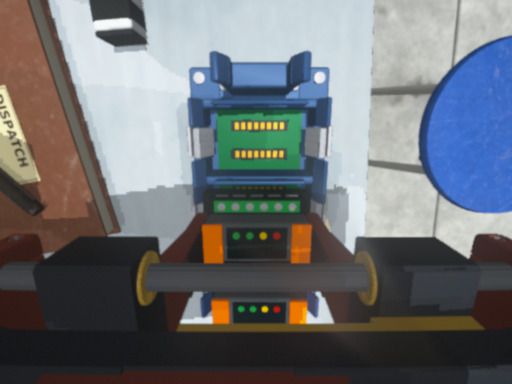

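jog_arm --commands '[0.001,0,-0.006,0,0,0,55,0.001,0,-0.009,0,0,0,55,0.001,0,-0.009,0,0,0,70,0.001,0,-0.009,0,0,0,75,0.001,0,-0.009,0,0,0,75,0.001,0,0.05,0,0,0,80,0.001,0.04,0.09,0,0,0,87,0.001,0.09,0.09,0,0,0,87]'

```text
time: 13.3
eef_pos: [0.4457, 0.032, 0.149]
orientation: [0.002, 0.728, 0.685, 0.002]
contact_force: [0.7, 0.1, 0.6]
grip_width: 0.0867
grasp_force: 0.0
```

```bash
python3 w.py w8
```

```text
13.3 [0.4457 0.032  0.149 ] [0.0021 0.7283 0.6853 0.0024] 0.878
rail [ 0.4156 -0.0809  0.0784] 142
rail [ 0.4646 -0.0819  0.0791] 125
```

jog_arm --commands '[0.0375,0.37,-0.06,0,0,-0.019,87,0.0375,0.37,-0.06,0,0,-0.019,87,0.0375,0.37,-0.06,0,0,-0.019,87,0.0375,0.37,-0.06,0,0,-0.019,87,0.0375,0.37,-0.06,0,0,-0.019,87,0.0375,0.37,-0.06,0,0,-0.019,87,0.0375,0.37,-0.06,0,0,-0.019,87,0.0375,0.37,-0.06,0,0,-0.019,87]'

```text
time: 14.15
eef_pos: [0.4707, 0.3095, 0.1002]
orientation: [-0.0, 0.737, 0.676, -0.001]
contact_force: [0.3, -0.0, 0.3]
grip_width: 0.0871
grasp_force: 0.0
```

```bash
python3 w.py
```

```text
14.15 [0.4707 0.3095 0.1002] [-1.000e-04  7.368e-01  6.761e-01 -7.000e-04] 0.031
rail [0.4475 0.3117 0.0474] 391
rail [0.496  0.3073 0.0473] 392
rail [0.4281 0.3424 0.18  ] 79
rail [0.5165 0.3339 0.1808] 35
rail [0.5163 0.3297 0.1817] 72
```

jog_arm --commands '[0,0,-0.05,0,0,0,87,0,0,-0.084,0,0,0,87,0,0,-0.084,0,0,0,87,0,0,-0.084,0,0,0,55,0,0,-0.084,0,0,0,55,0,0,-0.084,0,0,0,55,0,0,-0.084,0,0,0,55,0,0,-0.084,0,0,0,55]'

```text
time: 15.0
eef_pos: [0.4723, 0.3098, 0.0389]
orientation: [0.0, 0.737, 0.675, 0.001]
contact_force: [0.1, -2.4, 7.1]
grip_width: 0.0599
grasp_force: 40.0
```

jog_arm --commands '[0,0,0.06,0,0,0,55,0,-0.03,0.12,0,0,0,55,-0.006,-0.09,0.133,0,0,0.0195,55,-0.012,-0.15,0.133,0,0,0.0195,55,-0.02,-0.215,0.133,0,0,0.0195,55,-0.03,-0.28,0.133,0,0,0.0195,55,-0.0345,-0.345,0.133,0,0,0.0195,55,-0.0345,-0.389,0.133,0,0,0.0195,55]'

```text
time: 15.8
eef_pos: [0.4444, 0.0155, 0.1377]
orientation: [-0.0, 0.727, 0.686, -0.0]
contact_force: [0.4, 0.1, -2.0]
grip_width: 0.0598
grasp_force: 40.0
```

jog_arm --commands '[0,0,-0.02,0,0,0,55,0,0,-0.05,0,0,0,55,0,0,-0.075,0,0,0,55,0,0,-0.08,0,0,0,55,0,0,-0.08,0,0,0,55]'

```text
time: 16.3
eef_pos: [0.4456, 0.0178, 0.0774]
orientation: [-0.0, 0.727, 0.687, -0.0]
contact_force: [-0.4, 0.8, -1.7]
grip_width: 0.06
grasp_force: 40.0
```

```bash
python3 w.py w9
```

```text
16.3 [0.4456 0.0178 0.0774] [-2.000e-04  7.269e-01  6.867e-01 -2.000e-04] 0.019
rail [0.4204 0.0208 0.0858] 691
rail [0.4689 0.0182 0.0864] 695
rail [0.4153 0.0456 0.1583] 121
rail [0.4769 0.0396 0.1593] 33
rail [ 0.4201 -0.0254  0.0824] 443
rail [ 0.4671 -0.0269  0.0837] 447
```

jog_arm --commands '[0.001,0,-0.006,0,0,0,55,0.001,0,-0.009,0,0,0,55,0.001,0,-0.009,0,0,0,70,0.001,0,-0.009,0,0,0,75,0.001,0,-0.009,0,0,0,75,0.001,0,0.05,0,0,0,80,0.001,0,0.11,0,0,0,87,0.001,0,0.17,0,0,0,87]'

```text
time: 17.15
eef_pos: [0.4456, 0.0178, 0.2061]
orientation: [-0.001, 0.727, 0.687, -0.001]
contact_force: [0.5, 0.2, -0.3]
grip_width: 0.0866
grasp_force: 0.0
```

jog_arm --commands '[-0.05,-0.22,0.05,0,0,0.036,87,-0.05,-0.22,0.05,0,0,0.036,87,-0.05,-0.22,0.05,0,0,0.036,87,-0.05,-0.22,0.05,0,0,0.036,87,-0.05,-0.22,0.05,0,0,0.036,87,-0.05,-0.22,0.05,0,0,0.036,87]'

```text
time: 17.75
eef_pos: [0.4085, -0.1472, 0.2423]
orientation: [-0.0, 0.708, 0.706, 0.0]
contact_force: [0.4, -0.5, -0.2]
grip_width: 0.0869
grasp_force: 0.0
```

```bash
python3 w.py w10
```

```text
17.75 [ 0.4085 -0.1472  0.2423] [-2.000e-04  7.079e-01  7.063e-01  1.000e-04] 0.033
rail [0.4214 0.0184 0.0773] 284
rail [0.4709 0.0159 0.0771] 283
rail [ 0.4184 -0.0329  0.0766] 256
rail [ 0.4677 -0.0358  0.0789] 248
rail [ 0.4153 -0.0862  0.077 ] 215
rail [ 0.4646 -0.0891  0.0785] 214
rail [ 0.2556 -0.1328  0.0596] 81
```

View pics/w10.png

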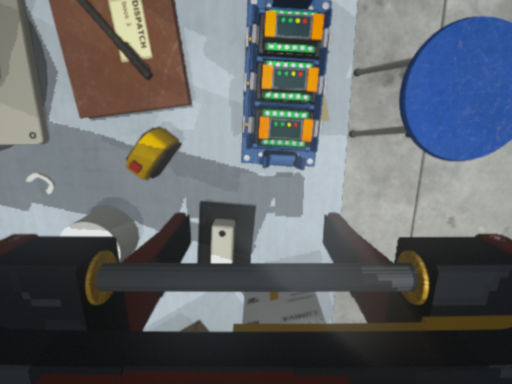

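```bash
python3 - <<'E'
from h import *
for n in ['scene','side']:
    f=np.load(f'pics/{n}0.npz'); X=cloud(f['d'],camera_params(n)); im=f['im'];hsv=cv2.cvtColor(im,cv2.COLOR_BGR2HSV)
    x,y,z=X[...,0],X[...,1],X[...,2]
    m=(z>.1)&(z<.14)&(x>.3)&(x<.56)&(y<-.25)&(y>-.5)&(hsv[...,1]<60)
    if m.sum()>10:print(n,'lamp',m.sum(),np.percentile(X[m],[1,50,99],axis=0).round(3).tolist(),rect(X[m]))
    m=(z>.025)&(z<.045)&(x>.3)&(x<.42)&(y<-.18)&(y>-.34)&(hsv[...,1]<70)&(hsv[...,2]>110)
    if m.sum()>10:print(n,'block',m.sum(),np.percentile(X[m],[2,50,98],axis=0).round(3).tolist(),rect(X[m]))
    m=(z>.05)&(z<.2)&(x>.2)&(x<.36)&(y<-.1)&(y>-.34)
    if m.sum()>10:print(n,'bottle?',m.sum(),np.percentile(X[m],[2,50,98],axis=0).round(3).tolist())
E
```

```text
scene lamp 283 [[0.403, -0.431, 0.101], [0.463, -0.33, 0.123], [0.512, -0.307, 0.128]] (array([ 479.3, -359.1]), array([163.9,  79.9]), -46.8)
scene block 163 [[0.337, -0.336, 0.026], [0.356, -0.269, 0.036], [0.417, -0.22, 0.043]] (array([ 365.7, -285.4]), array([135.8,  60.7]), -63.3)
scene bottle? 104 [[0.243, -0.139, 0.051], [0.261, -0.115, 0.06], [0.289, -0.101, 0.068]]
side lamp 650 [[0.387, -0.486, 0.102], [0.459, -0.358, 0.121], [0.514, -0.311, 0.128]] (array([ 440.8, -379.1]), array([220.5, 167.8]), -25.9)
side block 205 [[0.338, -0.308, 0.027], [0.352, -0.264, 0.034], [0.372, -0.222, 0.039]] (array([ 357.3, -279.7]), array([121.6,  45.4]), -81.1)
side bottle? 107 [[0.2, -0.276, 0.055], [0.209, -0.244, 0.059], [0.282, -0.118, 0.064]]
```

jog_arm --commands '[-0.05,-0.16,0.08,0,0,0,87,-0.05,-0.16,0.08,0,0,0,87,-0.05,-0.16,0.08,0,0,0,87,-0.05,-0.16,0.08,0,0,0,87,-0.05,-0.16,0.08,0,0,0,87]'

```text
time: 18.3
eef_pos: [0.3715, -0.2664, 0.3019]
orientation: [-0.0, 0.707, 0.707, 0.0]
contact_force: [0.3, 0.6, -1.0]
grip_width: 0.0866
grasp_force: 0.0
```

```bash
cat > blk.py <<'E'
from h import *
s=observe();print(s['time'],np.round(s['eef_pos'],4),np.round(s['orientation'],4))
im,d,p=grab('wrist'); X=cloud(d,p); hsv=cv2.cvtColor(im,cv2.COLOR_BGR2HSV)
x,y,z=X[...,0],X[...,1],X[...,2]
m=(z>.025)&(z<.045)&(x>.3)&(x<.42)&(y<-.18)&(y>-.38)&(hsv[...,1]<70)&(hsv[...,2]>90)
if m.sum()>10:print('block',m.sum(),rect(X[m]),np.median(z[m]))
m=(z>.11)&(z<.13)&(x>.3)&(x<.56)&(y<-.2)
if m.sum()>10:print('lamp',m.sum(),rect(X[m]),np.percentile(X[m],[1,99],axis=0).round(3).tolist())
m=(z>.05)&(z<.19)&(x>.15)&(x<.36)&(y<-.1)
if m.sum()>10:print('bottle?',m.sum(),np.percentile(X[m],[2,50,98],axis=0).round(3).tolist())
m=(z<.012)&(z>-.003)&(hsv[...,2]<55)&(x>.3)&(x<.43)&(y<-.18)
if m.sum()>10:print('tray',m.sum(),rect(X[m]))
cv2.imwrite('pics/w11.png',im)
E
python3 blk.py
```

```text
18.3 [ 0.3715 -0.2664  0.3019] [-4.000e-04  7.074e-01  7.069e-01  2.000e-04]
block 1184 (array([ 363. , -283.5]), array([126.7,  66.6]), -65.1) 0.034043706940648163
lamp 3242 (array([ 409.3, -405.3]), array([183.1, 174.5]), 5.7) [[0.327, -0.479, 0.111], [0.501, -0.313, 0.128]]
bottle? 6356 [[0.154, -0.477, 0.052], [0.263, -0.41, 0.074], [0.354, -0.108, 0.186]]
tray 1397 (array([ 357.4, -264. ]), array([124.7,  80.3]), 84.4)
```

View pics/w11.png

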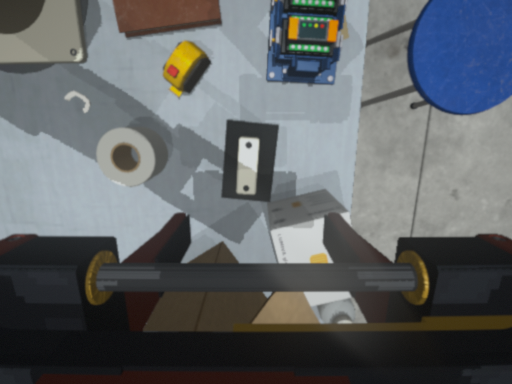

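```bash
python3 - <<'E'
from h import *
im,d,p=grab('wrist'); X=cloud(d,p); x,y,z=X[...,0],X[...,1],X[...,2]
m=((z>.03)&(z<.04)).astype(np.uint8); k,l,st,ce=cv2.connectedComponentsWithStats(m)
i=l[160,243] or l[175,250]; b=X[l==i]; print('block',len(b),rect(b),np.median(b[:,2]))
m=(z>.05)&(z<.25)&(y<-.2)&(x>.26)&(x<.47)
for a in np.arange(.26,.47,.03):
    q=X[m&(x>=a)&(x<a+.03)]; 
    if len(q): j=q[:,1].argmax(); print(round(a,2),q[j].round(3))
E
```

```text
block 1135 (array([ 355.3, -266.9]), array([89.9, 31.9]), 85.9) 0.03407955085743326
0.26 [ 0.29  -0.419  0.18 ]
0.29 [ 0.307 -0.406  0.214]
0.32 [ 0.32  -0.424  0.146]
0.35 [ 0.379 -0.365  0.228]
0.38 [ 0.41  -0.329  0.082]
0.41 [ 0.44  -0.321  0.054]
0.44 [ 0.469 -0.314  0.051]
```

jog_arm --commands '[-0.0216,0.001,-0.06,0,0,-0.0455,50,-0.0216,0.001,-0.12,0,0,-0.0455,50,-0.0216,0.001,-0.18,0,0,-0.0455,50,-0.0216,0.001,-0.24,0,0,-0.0455,50,-0.0216,0.001,-0.296,0,0,-0.0455,50,-0.0216,0.001,-0.33,0,0,-0.0455,50,-0.0216,0.001,-0.362,0,0,-0.0455,50,-0.0216,0.001,-0.362,0,0,-0.0455,50]'

```text
time: 19.2
eef_pos: [0.3535, -0.2635, 0.0281]
orientation: [-0.004, 0.731, 0.682, -0.001]
contact_force: [-1.0, -0.3, 0.4]
grip_width: 0.05
grasp_force: 0.0
```

jog_arm --commands '[0,0,0,0,0,0,25,0,0,0,0,0,0,25,0,0,0,0,0,0,25,0,0,0,0,0,0,25]' --squeeze 55

```text
time: 19.6
eef_pos: [0.3559, -0.2668, 0.0321]
orientation: [0.001, 0.732, 0.681, 0.0]
contact_force: [1.5, 2.9, 6.3]
grip_width: 0.0315
grasp_force: 55.0
```

jog_arm --commands '[0,0,0.067,0,0,0,25,0,0,0.133,0,0,0,25,0,0,0.19,0,0,0,25,0.02,0.05,0.19,0,0,0.09,25,0.05,0.11,0.19,0,0,0.18,25,0.08,0.17,0.19,0,0,0.27,25,0.112,0.22,0.19,0,0,0.36,25,0.112,0.24,0.19,0,0,0.45,25]'

```text
time: 20.4
eef_pos: [0.4416, -0.084, 0.1744]
orientation: [0.002, 0.447, 0.894, 0.001]
contact_force: [-0.2, -0.6, -1.5]
grip_width: 0.0316
grasp_force: 55.0
```

jog_arm --commands '[0,0,0,0,0,0.09,25,0,0,0,0,0,0.18,25,0,0,0,0,0,0.27,25,0,0,0,0,0,0.36,25,0,0,0,0,0,0.45,25,0,0,0,0,0,0.54,25,0,0,0,0,0,0.559,25,0,0,0,0,0,0.559,25]'

```text
time: 21.2
eef_pos: [0.439, -0.0865, 0.1737]
orientation: [0.0, 0.03, 1.0, -0.0]
contact_force: [0.0, -1.0, -1.4]
grip_width: 0.0315
grasp_force: 55.0
```

```bash
python3 w.py w12; python3 -c "
from h import *; import scipy.spatial.transform as t
q=observe()['orientation'];R=t.Rotation.from_quat(np.roll(q,-1)).as_matrix();print(R.round(4));print(observe()['joints'],observe()['grip_width'])"
```

```text
21.2 [ 0.439  -0.0865  0.1737] [ 2.000e-04  3.010e-02  9.995e-01 -1.000e-04] 0.033
rail [ 0.4184 -0.0333  0.0786] 303
rail [0.4215 0.019  0.0766] 348
rail [0.47   0.015  0.0789] 267
rail [ 0.4659 -0.0365  0.0818] 276
[[-9.981e-01  6.090e-02  3.000e-04]
 [ 6.090e-02  9.981e-01 -1.000e-04]
 [-3.000e-04 -1.000e-04 -1.000e+00]]
[-2.21186431e-01  2.69635301e-01  2.06335851e+00 -2.97944448e-05
  8.08333520e-01 -1.73107259e+00] 0.0315229121621344
```

View pics/w12.png

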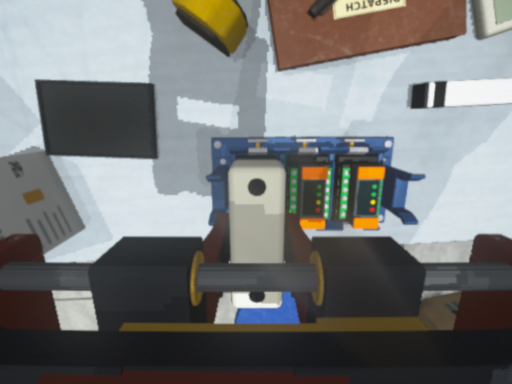

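jog_arm --commands '[0.0015,0,-0.05,0,0,0,25,0.0015,0,-0.08,0,0,0,25,0.0015,0,-0.09,0,0,0,25,0.0015,0,-0.095,0,0,0,25,0.0015,0,-0.1,0,0,0,25,0.0015,0,-0.105,0,0,0,25,0.0015,0,-0.11,0,0,0,25]'

```text
time: 21.95
eef_pos: [0.4409, -0.0867, 0.0915]
orientation: [0.001, 0.029, 1.0, -0.0]
contact_force: [-1.5, -1.1, 4.8]
grip_width: 0.0318
grasp_force: 55.0
```

jog_arm --commands '[0,0,-0.004,0,0,0,25,0,0,-0.008,0,0,0,25,0,0,-0.011,0,0,0,25,0,0,-0.011,0,0,0,25]'

```text
time: 22.35
eef_pos: [0.4405, -0.0866, 0.0849]
orientation: [0.0, 0.029, 1.0, -0.0]
contact_force: [-10.5, 1.7, 43.2]
grip_width: 0.0318
grasp_force: 55.0
```

jog_arm --commands '[0,0,0.05,0,0,0,25,0,0,0.08,0,0,0,25,0.0035,0.04,0.08,0,0,0,25,0.0035,0.07,0.08,0,0,0,25,0.0035,0.07,0.08,0,0,0,25,0.0035,0.07,0.08,0,0,0,25]'

```text
time: 22.95
eef_pos: [0.4426, -0.0339, 0.1423]
orientation: [-0.0, 0.028, 1.0, -0.0]
contact_force: [-0.3, 0.3, -1.8]
grip_width: 0.0314
grasp_force: 55.0
```

```bash
python3 w.py w13
```

```text
22.95 [ 0.4426 -0.0339  0.1423] [-4.000e-04  2.820e-02  9.996e-01 -1.000e-04] 0.022
rail [ 0.4164 -0.0862  0.0551] 351
rail [0.4213 0.018  0.0786] 408
rail [ 0.4639 -0.0887  0.0573] 314
rail [0.4654 0.0146 0.0834] 178
```

View pics/w13.png

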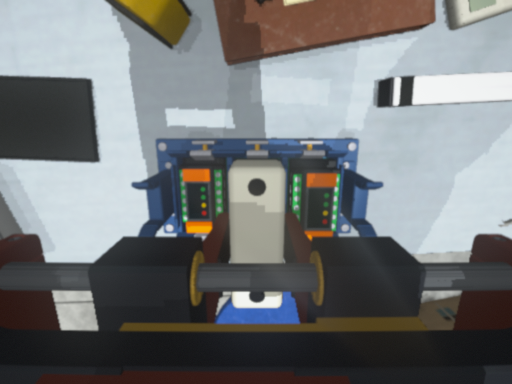

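jog_arm --commands '[0.0005,-0.001,-0.04,0,0,0,25,0.0005,-0.001,-0.05,0,0,0,25,0.0005,-0.001,-0.056,0,0,0,25,0.0005,-0.001,-0.062,0,0,0,25,0.0005,-0.001,-0.068,0,0,0,25,0.0005,-0.001,-0.074,0,0,0,25,0.0005,-0.001,-0.079,0,0,0,25,0.0005,-0.001,-0.079,0,0,0,25]'

```text
time: 23.8
eef_pos: [0.4433, -0.035, 0.0848]
orientation: [0.0, 0.029, 1.0, -0.0]
contact_force: [-6.6, -1.5, 29.7]
grip_width: 0.0319
grasp_force: 55.0
```

jog_arm --commands '[0,0,0.05,0,0,0,25,0,0,0.08,0,0,0,25,0.004,0.04,0.08,0,0,0,25,0.004,0.0695,0.08,0,0,0,25,0.004,0.0695,0.08,0,0,0,25,0.004,0.0695,0.08,0,0,0,25]'

```text
time: 24.4
eef_pos: [0.4456, 0.0174, 0.1429]
orientation: [-0.001, 0.028, 1.0, -0.0]
contact_force: [0.0, 0.6, -1.5]
grip_width: 0.0314
grasp_force: 55.0
```

```bash
python3 w.py w14
```

```text
24.4 [0.4456 0.0174 0.1429] [-7.000e-04  2.810e-02  9.996e-01 -1.000e-04] 0.02
rail [ 0.4161 -0.0859  0.0551] 331
rail [ 0.4197 -0.032   0.0549] 353
rail [ 0.465  -0.0891  0.0547] 288
rail [ 0.4669 -0.0356  0.0577] 282
```

jog_arm --commands '[0.0005,0,-0.04,0,0,0,25,0.0005,0,-0.05,0,0,0,25,0.0005,0,-0.056,0,0,0,25,0.0005,0,-0.062,0,0,0,25,0.0005,0,-0.068,0,0,0,25,0.0005,0,-0.074,0,0,0,25,0.0005,0,-0.079,0,0,0,25,0.0005,0,-0.079,0,0,0,25]'

```text
time: 25.25
eef_pos: [0.4466, 0.0171, 0.0848]
orientation: [-0.0, 0.029, 1.0, -0.0]
contact_force: [-4.5, -2.2, 16.8]
grip_width: 0.0315
grasp_force: 55.0
```

jog_arm --commands '[0,0,-0.003,0,0,0,25,0,0,-0.003,0,0,0,25]'

```text
time: 25.45
eef_pos: [0.4467, 0.0171, 0.0847]
orientation: [0.0, 0.029, 1.0, -0.0]
contact_force: [-11.9, -2.5, 52.9]
grip_width: 0.0315
grasp_force: 55.0
```

jog_arm --commands '[0,0,0.05,0,0,0,25,0,0,0.11,0,0,0,25,-0.01,-0.06,0.13,0,0,-0.09,25,-0.02,-0.12,0.13,0,0,-0.18,25,-0.04,-0.18,0.13,0,0,-0.27,25,-0.06,-0.24,0.13,0,0,-0.36,25,-0.08,-0.29,0.13,0,0,-0.45,25,-0.1,-0.34,0.13,0,0,-0.54,25]'

```text
time: 26.25
eef_pos: [0.3702, -0.2389, 0.1789]
orientation: [-0.001, 0.441, 0.898, 0.0]
contact_force: [-0.3, 0.6, -0.8]
grip_width: 0.0317
grasp_force: 55.0
```

jog_arm --commands '[0,0,0,0,0,-0.09,25,0,0,0,0,0,-0.18,25,0,0,0,0,0,-0.27,25,0,0,0,0,0,-0.36,25,0,0,0,0,0,-0.45,25,0,0,0,0,0,-0.475,25,0,0,0,0,0,-0.475,25]'

```text
time: 26.95
eef_pos: [0.3711, -0.2373, 0.1788]
orientation: [-0.001, 0.735, 0.678, -0.0]
contact_force: [-0.1, -0.2, -1.3]
grip_width: 0.0314
grasp_force: 55.0
```

```bash
python3 w.py w15
```

```text
26.95 [ 0.3711 -0.2373  0.1788] [-7.000e-04  7.354e-01  6.777e-01 -2.000e-04] 0.047
rail [ 0.4652 -0.0893  0.055 ] 381
rail [ 0.416  -0.0868  0.0548] 387
rail [ 0.2572 -0.1327  0.0621] 106
```

jog_arm --commands '[-0.0195,-0.036,0,0,0,0,25,-0.0195,-0.036,-0.06,0,0,0,25,-0.0195,-0.036,-0.12,0,0,0,25,-0.0195,-0.036,-0.17,0,0,0,25,-0.0195,-0.036,-0.192,0,0,0,25,-0.0195,-0.036,-0.192,0,0,0,25,-0.0195,-0.036,-0.192,0,0,0,50,-0.0195,-0.036,-0.192,0,0,0,50]'

```text
time: 27.8
eef_pos: [0.3574, -0.2649, 0.036]
orientation: [0.001, 0.735, 0.678, 0.0]
contact_force: [-0.6, 0.3, -0.1]
grip_width: 0.0441
grasp_force: 0.0
```

jog_arm --commands '[0,0,0,0,0,0,50,0,0,0,0,0,0,50,0,0,0.06,0,0,0,50,0,0,0.12,0,0,0,50,0.02,0.05,0.18,0,0,0,50,0.05,0.1,0.24,0,0,0,50,0.08,0.15,0.28,0,0,0,50,0.1,0.19,0.28,0,0,0,50]'

```text
time: 28.6
eef_pos: [0.4308, -0.1269, 0.2474]
orientation: [0.003, 0.736, 0.677, 0.001]
contact_force: [1.3, -0.4, 0.2]
grip_width: 0.0501
grasp_force: 0.0
```

```bash
python3 w.py w16; python3 - <<'E'
from h import *
im,d,p=grab('side');X=cloud(d,p);cv2.imwrite('pics/side2.png',im)
x,y,z=X[...,0],X[...,1],X[...,2]
m=(z>.028)&(z<.045)&(x>.31)&(x<.39)&(y<-.2)&(y>-.33); print('block',m.sum(),rect(X[m]),np.median(z[m]))
m=(z>.015)&(z<.035)&(x>.32)&(x<.41)&(y>.06)&(y<.35); print('bar',m.sum(),rect(X[m]) if m.sum()>5 else '')
E
```

```text
28.6 [ 0.4308 -0.1269  0.2474] [0.0027 0.7358 0.6772 0.0014] 1.091
rail [0.4718 0.0158 0.0553] 223
rail [0.4225 0.0186 0.0553] 218
rail [ 0.4689 -0.0352  0.0546] 197
rail [ 0.4195 -0.0326  0.055 ] 191
rail [ 0.4163 -0.086   0.055 ] 170
rail [ 0.4653 -0.0892  0.0549] 156
rail [ 0.2591 -0.1311  0.0621] 58
block 200 (array([ 353.8, -261.7]), array([89.9, 38.4]), 87.9) 0.03395187365705103
bar 225 (array([352.1, 266.3]), array([93.9, 31.8]), 89.5)
```

jog_arm --commands '[-0.095,0.36,0,0,0,0.053,60,-0.095,0.36,0,0,0,0.053,60,-0.095,0.36,0,0,0,0.053,60,-0.095,0.36,0,0,0,0.053,60,-0.095,0.36,0,0,0,0.053,60,-0.095,0.36,0,0,0,0.053,60,-0.095,0.36,0,0,0,0.053,60,-0.095,0.36,0,0,0,0.053,60]'

```text
time: 29.5
eef_pos: [0.3576, 0.1424, 0.2435]
orientation: [0.0, 0.706, 0.708, -0.0]
contact_force: [-0.5, -0.6, -0.7]
grip_width: 0.0601
grasp_force: 0.0
```

```bash
python3 - <<'E'
from h import *
s=observe();print(s['time'],np.round(s['eef_pos'],4),np.round(s['orientation'],4))
im,d,p=grab('wrist');X=cloud(d,p);cv2.imwrite('pics/w17.png',im)
x,y,z=X[...,0],X[...,1],X[...,2]
m=(z>.018)&(z<.035)&(x>.3)&(x<.5)&(y>.08)&(y<.38)
k,l,st,ce=cv2.connectedComponentsWithStats(m.astype(np.uint8))
for i in range(1,k):
    if st[i,4]>200: print(ce[i].round(),st[i,4],rect(X[l==i]),np.median(z[l==i]))
E
```

```text
29.5 [0.3576 0.1424 0.2435] [ 1.000e-04  7.057e-01  7.085e-01 -2.000e-04]
[233. 121.] 3294 (array([324.5, 199.9]), array([215. ,  26.3]), 89.9) 0.02525385163986965
```

jog_arm --commands '[-0.044,0.0767,-0.02,0,0,-0.003,44,-0.044,0.0767,-0.06,0,0,-0.003,44,-0.044,0.0767,-0.12,0,0,-0.003,44,-0.044,0.0767,-0.18,0,0,-0.003,44,-0.044,0.0767,-0.22,0,0,-0.003,44,-0.044,0.0767,-0.22,0,0,-0.003,44]'

```text
time: 30.15
eef_pos: [0.3232, 0.1976, 0.0758]
orientation: [-0.001, 0.709, 0.705, -0.004]
contact_force: [0.2, 0.7, 0.8]
grip_width: 0.0438
grasp_force: 0.0
```

```bash
python3 - <<'E'
from h import *
s=observe();print(s['time'],np.round(s['eef_pos'],4),np.round(s['orientation'],4))
im,d,p=grab('wrist');X=cloud(d,p);cv2.imwrite('pics/w18.png',im)
x,y,z=X[...,0],X[...,1],X[...,2]
m=(z>.018)&(z<.035)&(x>.26)&(x<.42)&(y>.08)&(y<.38)
k,l,st,ce=cv2.connectedComponentsWithStats(m.astype(np.uint8))
for i in range(1,k):
    if st[i,4]>200: print(ce[i].round(),st[i,4],rect(X[l==i]),np.median(z[l==i]))
E
```

```text
30.15 [0.3232 0.1976 0.0758] [-0.001   0.7089  0.7053 -0.0038]
[260. 157.] 7244 (array([324.7, 229.9]), array([152.7,  26.3]), 89.9) 0.025289771188956145
[217. 309.] 864 (array([286. , 110.2]), array([33.1, 29.9]), 89.3) 0.023330563098699866
[260. 307.] 981 (array([324.4, 111.3]), array([33.1, 26.1]), -89.9) 0.025371485609216916
```

View pics/w18.png

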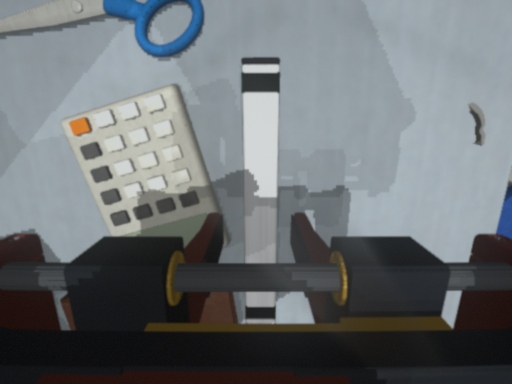

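jog_arm --commands '[0,0,-0.03,0,0,0,44,0,0,-0.062,0,0,0,44,0,0,-0.062,0,0,0,44,0,0,-0.062,0,0,0,20,0,0,-0.062,0,0,0,20,0,0,-0.062,0,0,0,20,0,0,-0.062,0,0,0,20]' --squeeze 50

```text
time: 30.9
eef_pos: [0.326, 0.2006, 0.0336]
orientation: [0.0, 0.708, 0.706, 0.001]
contact_force: [0.7, -3.0, 11.2]
grip_width: 0.0256
grasp_force: 50.0
```

jog_arm --commands '[0,0,0.06,0,0,0,20,0,0,0.12,0,0,0,20,0,0,0.187,0,0,0,20,0.03,-0.06,0.187,0,0,-0.01,20,0.06,-0.12,0.187,0,0,-0.02,20,0.09,-0.18,0.187,0,0,-0.035,20,0.12,-0.24,0.187,0,0,-0.035,20,0.1565,-0.29,0.187,0,0,-0.035,20]'

```text
time: 31.7
eef_pos: [0.4421, -0.0195, 0.1733]
orientation: [0.0, 0.727, 0.686, 0.0]
contact_force: [1.0, 1.1, -1.0]
grip_width: 0.0257
grasp_force: 50.0
```

```bash
python3 - <<'E'
from h import *
s=observe();print(s['time'],np.round(s['eef_pos'],4),np.round(s['orientation'],4),s['grip_width'],s['grasp_force'])
E
```

```text
31.7 [ 0.4421 -0.0195  0.1733] [2.000e-04 7.274e-01 6.862e-01 2.000e-04] 0.025745113379390262 49.99939799308777
```

jog_arm --commands '[0,-0.022,0,0,0,0,20,0,-0.022,-0.03,0,0,0,20,0,-0.022,-0.056,0,0,0,20,0,-0.022,-0.056,0,0,0,20,0,-0.022,-0.056,0,0,0,20]'

```text
time: 32.2
eef_pos: [0.4421, -0.0338, 0.1309]
orientation: [-0.0, 0.727, 0.686, -0.0]
contact_force: [0.4, 0.5, -1.2]
grip_width: 0.0256
grasp_force: 50.0
```

```bash
python3 - <<'E'
from h import *
s=observe();print(s['time'],np.round(s['eef_pos'],4),np.round(s['orientation'],4))
im,d,p=grab('wrist');X=cloud(d,p);cv2.imwrite('pics/w19.png',im)
x,y,z=X[...,0],X[...,1],X[...,2]
m=(z>.105)&(z<.14)&(x>.40)&(x<.5)&(y>0)&(y<.1)
k,l,st,ce=cv2.connectedComponentsWithStats(m.astype(np.uint8))
for i in range(1,k):
    if st[i,4]>200: q=X[l==i];print(ce[i].round(),st[i,4],rect(q),np.median(q[:,2]),q[:,1].max()); e=q[(q[:,1]>.03)];print(rect(e))
m=(z>.075)&(z<.09)&(x>.40)&(x<.5)&(y>.03)&(y<.08)
k,l,st,ce=cv2.connectedComponentsWithStats(m.astype(np.uint8))
for i in range(1,k):
    if st[i,4]>50: print('cr',X[l==i].mean(0).round(4))
E
```

```text
32.2 [ 0.4421 -0.0338  0.1309] [-1.000e-04  7.272e-01  6.864e-01 -1.000e-04]
[256. 111.] 6439 (array([445.1,  36. ]), array([73.3, 26.3]), 86.5) 0.12258371554862639 0.07310366547403929
(array([446.,  51.]), array([43.1, 26.3]), 86.9)
cr [0.427  0.0585 0.0828]
cr [0.4689 0.0563 0.0812]
```

View pics/w19.png

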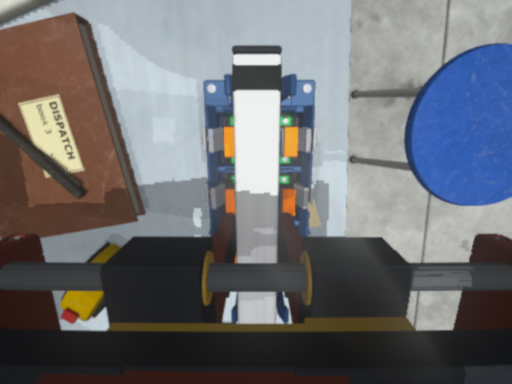

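jog_arm --commands '[0.0024,0,0,0,0,0,20,0.0024,0,-0.02,0,0,0,20,0.0024,0,-0.035,0,0,0,20,0.0024,0,-0.045,0,0,0,20,0.0024,0,-0.049,0,0,0,20,0.0024,0,-0.049,0,0,0,20]'

```text
time: 32.85
eef_pos: [0.4439, -0.0338, 0.0933]
orientation: [-0.0, 0.727, 0.686, -0.0]
contact_force: [0.1, -0.5, -0.9]
grip_width: 0.0253
grasp_force: 50.0
```

Free descent almost to the seat; lower 1 mm, release, and rise.

jog_arm --commands '[0,0,-0.001,0,0,0,20,0,0,-0.001,0,0,0,35,0,0,-0.001,0,0,0,44,0,0,-0.001,0,0,0,44,0,0,0.06,0,0,0,44,0,-0.06,0.12,0,0,0,44,0,-0.12,0.18,0,0,0,44,0,-0.14,0.22,0,0,0,44]'

```text
time: 33.65
eef_pos: [0.4435, -0.1342, 0.2517]
orientation: [-0.0, 0.727, 0.687, -0.0]
contact_force: [0.3, 0.0, -1.0]
grip_width: 0.0439
grasp_force: 0.0
```

jog_arm --commands '[0,0,0.02,0,0,0,44,0,0,0.02,0,0,0,44,0,0,0.02,0,0,0,44]'

```text
time: 33.95
eef_pos: [0.4437, -0.1328, 0.2649]
orientation: [-0.0, 0.727, 0.686, -0.0]
contact_force: [-0.7, 0.9, 1.1]
grip_width: 0.0439
grasp_force: 0.0
```

```bash
python3 w.py w20; python3 - <<'E'
from h import *
im,d,p=grab('wrist');X=cloud(d,p);x,y,z=X[...,0],X[...,1],X[...,2];hsv=cv2.cvtColor(im,cv2.COLOR_BGR2HSV)
c=np.array([.4434,-.0339]);a=.0572
q=(X[...,:2]-c)@np.array([[np.cos(a),np.sin(a)],[-np.sin(a),np.cos(a)]]).T@np.diag([1,1])
u=X[...,:2]-c; cx=u[...,0]*np.cos(a)-u[...,1]*np.sin(a); cy=u[...,0]*np.sin(a)+u[...,1]*np.cos(a)
m=(z>.08)&(z<.1)&(np.abs(cx)<.03)&(np.abs(cy)<.12)&((np.abs(cx)<.0145)|(np.abs(cy)<.08))
for lo in np.arange(-.11,.11,.022):
    s=m&(cy>lo)&(cy<lo+.022)
    if s.sum()>20: print(round(lo+.011,3),s.sum(),'x',np.percentile(cx[s],[1,99]).round(4),'z',np.median(z[s]).round(4))
print('y ends',np.percentile(cy[m],[.2,99.8]))
im,d,p=grab('side');X=cloud(d,p);x,y,z=X[...,0],X[...,1],X[...,2]
m=(z>.028)&(z<.045)&(x>.31)&(x<.39)&(y<-.2)&(y>-.33); print('block',m.sum(),rect(X[m]),np.median(z[m]))
E
```

```text
33.95 [ 0.4437 -0.1328  0.2649] [-1.000e-04  7.273e-01  6.864e-01 -0.000e+00] 0.024
rail [0.4228 0.0184 0.0554] 194
rail [0.4721 0.0159 0.0554] 179
rail [ 0.4194 -0.0327  0.0553] 160
rail [ 0.4686 -0.0351  0.0553] 167
rail [ 0.4164 -0.086   0.0553] 148
rail [ 0.4655 -0.0891  0.0554] 159
rail [ 0.2584 -0.1314  0.0616] 59
-0.099 336 x [-0.0127  0.0122] z 0.0843
-0.077 375 x [-0.0124  0.0121] z 0.0843
-0.055 396 x [-0.0121  0.012 ] z 0.0843
-0.033 415 x [-0.0131  0.0118] z 0.0843
-0.011 447 x [-0.0127  0.0129] z 0.0841
0.011 476 x [-0.0124  0.0128] z 0.0846
0.033 492 x [-0.0131  0.0126] z 0.0844
0.055 523 x [-0.013   0.0125] z 0.0843
0.077 541 x [-0.0127  0.0123] z 0.0845
0.099 185 x [-0.0124  0.0122] z 0.0845
y ends [-0.10795073  0.09491283]
block 194 (array([ 352.5, -262.4]), array([89.4, 37. ]), 84.5) 0.033622608550139294
```

View pics/w20.png

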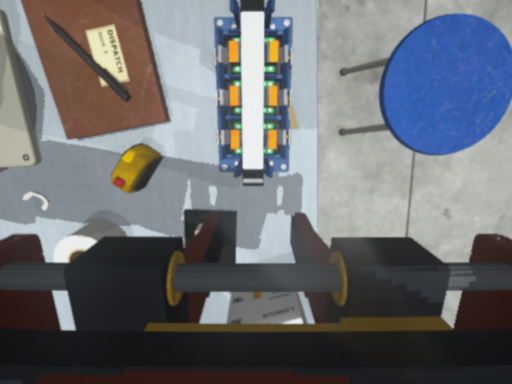

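```bash
python3 -c "
from workcell import close_job; print(close_job())"
```

```text
the job is handed in; nothing more can be done
None
```

I handed the job in at about 34 s of the 210 s limit: my last images show all three relay modules pressed home with the press block, the retaining bar seated level in both cradles, and the press block back in the tray. I did not touch the lamp box or the pump bottle, and the hand-in call returned no verdict.

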